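# Shoot and lock the gated slide bolt of a test nest

### The arm

A 7-joint arm with a two-finger parallel gripper is mounted at the origin on the work surface; the furniture and walls round the work are solid. World frame = base frame: x ahead of the robot, y to its left, z up, the work surface at z = 0. Lengths are in m, angles in degrees, forces in N, time in s.
With the tool pointing down it reaches from about 0.425 to 0.95 m from the base axis. Payload 4.7 kg.
Tool frame: the origin (TCP) lies between the finger pads; the fingertips stand 8 mm ahead of it and the grasp point (between the pads) lies 11 mm behind it; z points along the fingers, y is the line along which they close (so a half turn about z gives the same grasp; the last joint's range is limited). The gripper opens to 85 mm and grips with 20 to 120 N. Pads are 22 mm wide; open, the fingers measure 114 mm over their backs; the gripper's body (76 mm by 85 mm) begins 54 mm behind the grasp point. The pads swing forward as they close: fully open they stand 13 mm farther back than shut.
Start: joints at [62.745, 26.849, -2.785, 87.806, 1.381, 65.374, -4.715], TCP at [0.292, -0.609, 0.239] pointing down, gripper open.
Joint ranges: [-148.3, 148.3], [-19.14, 114.17], [-79.39, 73.82], [5.75, 140.21], [-59.74, 239.74], [12.07, 113.84], [-152.46, 152.46]. Speed limits (degrees/s): [147.25, 147.25, 180, 180, 180, 180, 180].

### API

Orientations are given as [roll, pitch, yaw] about the fixed x, y, z axes, in that order (R = Rz(yaw) Ry(pitch) Rx(roll)).
In Python, from workcell import r, vision, ticket gives the robot as it stands. The module is installed in compiled form; this text tells all that it offers.
- The arm moves only by the tool send_rows, never from a script. Its argument "commands" is a list of rows, each a list of 2 entries, a list of its own where there are three numbers: the shift along the world's x, y, z in cm, then the turn, a rotation vector about the world's x, y, z in degrees. A call has 1 to 20 rows; each row is the pose to reach, as a shift and turn from the pose commanded when the call began; what a row does not reach only later rows make up. A row lasts 1/10 s, in which the tool goes at most 50 mm and 8.59 degrees, less where a joint would pass 70% of its speed; a pose out of reach is approached as far as the arm can. A call with a gripper value outside its range is refused whole. "jaw" is the closure, from -1 (fully open) to 1 (shut), so that 0 is half open, set as the call begins (left out, the last holds). The fingers move at their own pace and stop on an object; "newtons" is the grip in N (left out, the last holds). Time passes only in rows, so rows that repeat a pose let the fingers close. It gives the time, the measured TCP pose, the force, the opening and the grip force at its end, in the units of the state.
- r.sense(): the state, without advancing time (a new reading comes with each control period).
- vision.get_image(name): name is "scene" or "top" or "wrist"; returns (picture, depth): 480x640x3 uint8, red, green, blue; 480x640 float32, m along the optical axis (not along the pixel's ray), 0 where there is no reading.
- vision.camera_params(name): a dict with "camera_matrix" (3x3 intrinsics, pixels), "R" (3x3) and "t" (3): a world point X has camera coordinates R X + t; the wrist camera has in their place "T_tool_cam" (4x4, takes a point from camera to tool coordinates, whose origin is the TCP and whose axes are the flange's). Camera axes: x right, y down, z forward; pixel columns grow to the right and rows downward; lengths in m; the calibration is good to about 2 mm. A picture is of the moment at which its call begins: read the wrist's pose just before it. camera_params takes no time and is no camera call.
- ticket.sign_off(): hands the job in; it is judged then, once.
The state is a dict: "time_s": time; "joint_pos": joint angles; "joint_velocities": joint speeds; "tau": joint torques, N m; "tool_pos": TCP position; "tool_rot": TCP orientation; "contact_force": force on the tool from outside, world axes, zero at the start; "ft_torque": the same for the moment, N m; "width": finger opening in m; "grasp_force": force on a finger pad.
Only numpy, scipy, OpenCV 4.12 (cv2) and the standard library are available. Lean on these libraries where they do the work, as an engineer would, in place of code of your own. Each camera call takes 0.05 s, during which the arm holds its last target. There are 200 camera calls.

### The job

Lock the nest carrier in its fixture: push the upright stud of the slide bolt along the slot in the gate plate until it reaches the corner, so that the bolt goes through the hole in the carrier's lug, then push it sideways to the very end of the short leg of the slot so that the bolt cannot slide back. Only push the stud, do not pull it up, and leave the loose parts round the fixture where they are.

Things in the scene. Friction and masses are not known exactly. Their poses are not given: they have to be found in the camera images.
- lock_base: fixture, fixed to the bench: grey foot plate, x -83..124, y -57..62 mm in its frame. Origin at bench level, z up; +x: the bolt is shot, +y: short leg. On it the aluminium gate box, x -75..45, y -50..55 mm, flat top at z 28 mm (corner screws 4 mm higher) with one L-shaped slot 16 mm wide. At x 72..117 mm the nest carrier: plate, lug with hole (top at 36 mm), a connector (to 46 mm)
- slot_start (a point): centre of the slot at the open end of its long leg, at the gate plate's top; in the fixture's frame (-45, -15, 28) mm. The long leg runs 60 mm along +x from here to the corner
- slot_corner (a point): centre of the slot at the corner, at the gate plate's top; in the fixture's frame (15, -15, 28) mm
- slot_end (a point): centre of the slot at the end of the short leg (locked), at the gate plate's top; in the fixture's frame (15, 25, 28) mm, 40 mm along +y from the corner
- stud_head (a point): centre of the black cylindrical head of the upright stud that rides in the slot, 53 mm above the bench; the head is 20 mm in diameter and reaches from 32 to 75 mm above the bench, on a 12 mm pin in the slot (2 mm play each side)
- bolt (a joint): travel of the bolt, and of the stud with it, along the long leg (fixture's +x), in m: 0 = fully open, 0.060 = at the corner, where it meets its stop. It slides with about 2 N of friction and stays where it is left; no spring
- cross (a joint): travel of the stud across the bolt, along the short leg (fixture's +y), in m: 0 = in line with the long leg, 0.040 = end of the short leg, where it meets its stop. The gate plate lets it go across only at the corner (bolt within about 2 mm of 0.060). About 1.5 N of friction, stays where it is left
- stud (a joint): how far the stud is pulled up out of its seat, in m: 0 = seated, up to 0.015; a spring holds it down with 4 N. It shall stay seated
- spare_connector: loose dark plastic connector, an upright cylinder 25 mm wide and 32 mm high, standing on the bench beyond the carrier end of the fixture; origin at the centre of its underside. To be left alone
- grease_tin: loose round tin, 54 mm in diameter and 24 mm high, on the bench at the fixture's other end; origin at the centre of its underside. To be left alone
- nest_blank: loose milled metal block 44 x 70 x 28 mm with a round recess on top, lying on the bench to the far side of the fixture; origin at the centre of its underside. To be left alone

How it is judged:
By the outcome, as a careful person would: the job done as asked, in the order asked, and still so for the second after the job is handed in, with the robot touching nothing.
It also fails if it takes over 45 s, if anything falls off the work surface, if the arm or the gripper's body presses on something with over 40 N, if the wrist force passes 120 N, or if a joint passes its speed limit or range.

## Working session

There is one attempt and no reset: what is moved stays moved. The work goes in short steps, Python scripts to look and compute and a tool call to move; the robot and the scene stay as the last step left them, time stands still between calls to the robot, and variables do not carry over. Pictures are saved under pics/ and viewed, at most 10 in all, crops included, and the job is handed in when it is done.

Besides the shell and the picture viewer there is one more tool, called after "Emit:" as a command line: name --argument value ..., lists and objects as JSON in quotes. send_rows: Moves the arm, as the interface text tells. Its arguments: {"type":"object","properties":{"commands":{"type":"array"},"jaw":{"type":"number"},"newtons":{"type":"number"}},"required":["commands"]}

```bash
mkdir -p pics
cat > h.py <<'E'
import numpy as np, cv2
from workcell import r, vision, ticket
def grab(n):
    im,d=vision.get_image(n); p=vision.camera_params(n); return im,d,p
def cloud(d,p):
    K=np.array(p["camera_matrix"]);R=np.array(p["R"]);t=np.array(p["t"])
    v,u=np.mgrid[:480,:640]
    c=np.stack([(u-K[0,2])/K[0,0]*d,(v-K[1,2])/K[1,1]*d,d],-1)
    return (c-t)@R
def cast(uv,z,p):
    K=np.array(p["camera_matrix"]);R=np.array(p["R"]);t=np.array(p["t"])
    o=-R.T@t; ray=R.T@np.linalg.inv(K)@np.array([uv[0],uv[1],1.])
    return o+ray*(z-o[2])/ray[2]
E
python3 - <<'E'
from h import *
s=r.sense(); print(s["tool_pos"],s["tool_rot"],s["width"],s["contact_force"])
for n in("top","scene"):
    im,d,p=grab(n); np.savez(n+".npz",im=im,d=d); cv2.imwrite(f"pics/{n}0.png",im[:,:,::-1])
    print(n,np.round(p["camera_matrix"],1).tolist(),np.round(-np.array(p["R"]).T@p["t"],3),np.round(p["R"],2).tolist())
E
```

```text
[ 0.29141451 -0.60821373  0.23823453] [-1.79885758e+02  2.44030463e-03  2.55998174e+01] 0.08576308528561401 [-0.5933747  -0.7548991  -0.39128933]
top [[478.5, 0.0, 327.1], [0.0, 478.5, 247.1], [0.0, 0.0, 1.0]] [0.394 0.111 0.907] [[0.13, -0.99, 0.0], [-0.97, -0.13, -0.23], [0.22, 0.03, -0.97]]
scene [[596.0, 0.0, 326.6], [0.0, 596.0, 240.9], [0.0, 0.0, 1.0]] [0.222 0.667 0.791] [[-0.84, -0.54, -0.01], [-0.4, 0.64, -0.66], [0.36, -0.55, -0.75]]
```

View pics/top0.png

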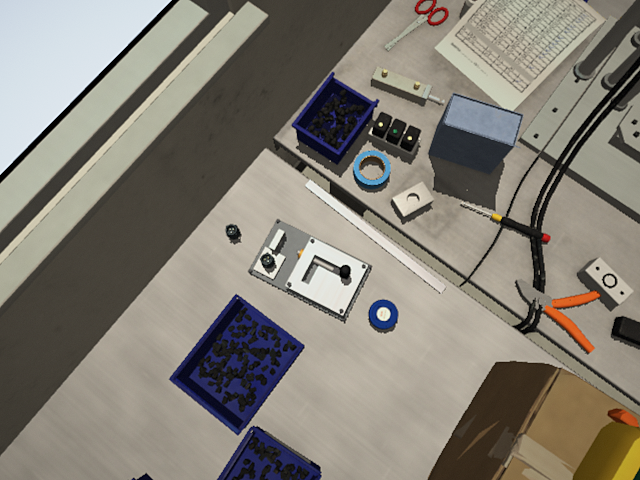

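View pics/scene0.png

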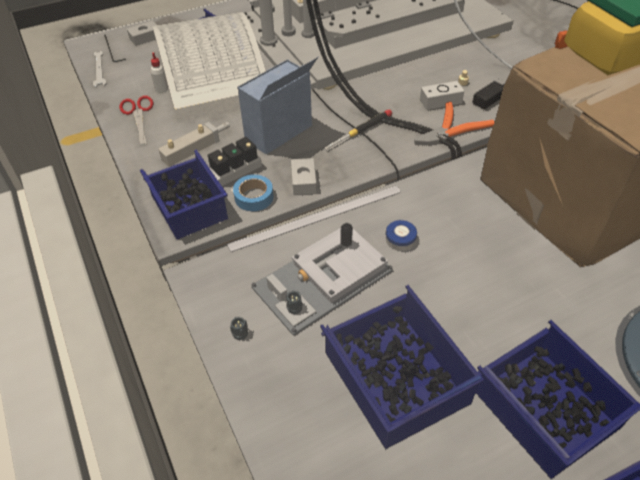

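The top view shows the gate plate around (330,277), with the stud head near (345,271), the slot corner near (315,260), the slot end near (303,283), the carrier near (267,262), the tin at (383,315) and the spare connector at (233,232). The scene view agrees: stud at (346,234), plate around (340,262).

Run:
```python
from h import *
for n,box in(("top",(270,225,380,330)),("scene",(270,215,400,310))):
    z=np.load(n+".npz"); im,d=z["im"],z["d"]; p=vision.camera_params(n); P=cloud(d,p)
    x0,y0,x1,y1=box
    roi=np.zeros((480,640),bool); roi[y0:y1,x0:x1]=1
    g=cv2.cvtColor(im,cv2.COLOR_RGB2GRAY)
    m=roi&(P[...,2]>.022)&(P[...,2]<.034)&(d>0)
    k,l,st,_=cv2.connectedComponentsWithStats(m.astype(np.uint8)); i=1+np.argmax(st[1:,4]); m=l==i
    print(n,m.sum(),"z med",np.median(P[m][:,2]))
    q=(P[m][:,:2]*1000).astype(np.float32); rc=cv2.minAreaRect(q)
    print(" depth rect",rc)
    w=(roi&(g>150)&m).astype(np.uint8)
    v,u=np.nonzero(w); rays=np.array([cast((a,b),.028,p)[:2]*1000 for a,b in zip(u,v)],np.float32)
    rr=cv2.minAreaRect(rays);print(" ray rect",rr, cv2.boxPoints(rr).round(1).tolist())
    h=roi&(P[...,2]>.045)&(P[...,2]<.09)&(g<90)
    k,l,st,_=cv2.connectedComponentsWithStats(h.astype(np.uint8)); i=1+np.argmax(st[1:,4]); h=l==i
    H=P[h];t=H[H[:,2]>.071]; v,u=np.nonzero(h)
    print(" stud n",h.sum(),"px",u.mean(),v.mean(),"top",len(t),t.mean(0),"zmax",H[:,2].max(),"all",H.mean(0), "minc",cv2.minEnclosingCircle((t[:,:2]*1000).astype(np.float32)))
    S=roi&(g<110)&~h&(P[...,2]<.024)
    cv2.imwrite(f"pics/{n}c.png",cv2.resize(im[y0-5:y1+5,x0-5:x1+5,::-1],None,fx=5,fy=5,interpolation=cv2.INTER_CUBIC))
```

```text
top 3093 z med 0.029166440108888903
 depth rect ((544.8070678710938, 134.19227600097656), (129.91537475585938, 105.58399200439453), 70.4889144897461)
 ray rect ((544.7349243164062, 134.23007202148438), (128.2668914794922, 104.84476470947266), 70.51163482666016) [[473.8999938964844, 91.30000305175781], [572.7999877929688, 56.29999923706055], [615.5, 177.1999969482422], [516.7000122070312, 212.1999969482422]]
 stud n 112 px 344.6875 271.17857142857144 top 80 [0.54936626 0.09758797 0.07471482] zmax 0.07893574516375368 all [0.54773184 0.09775508 0.07081671] minc ((549.5928955078125, 96.91112518310547), 9.611141204833984)
scene 3182 z med 0.028957558842137007
 depth rect ((545.39892578125, 132.51016235351562), (127.82877349853516, 108.0458755493164), 70.31775665283203)
 ray rect ((546.0215454101562, 132.3497772216797), (127.30226135253906, 106.16626739501953), 70.52935028076172) [[474.79998779296875, 90.0], [574.9000244140625, 54.599998474121094], [617.2999877929688, 174.6999969482422], [517.2000122070312, 210.10000610351562]]
 stud n 181 px 346.11049723756906 232.68508287292818 top 64 [0.54941117 0.10062014 0.07437301] zmax 0.07834964409643858 all [0.54820976 0.10272959 0.0639055 ] minc ((549.516357421875, 100.66978454589844), 8.535163879394531)
```

View pics/topc.png

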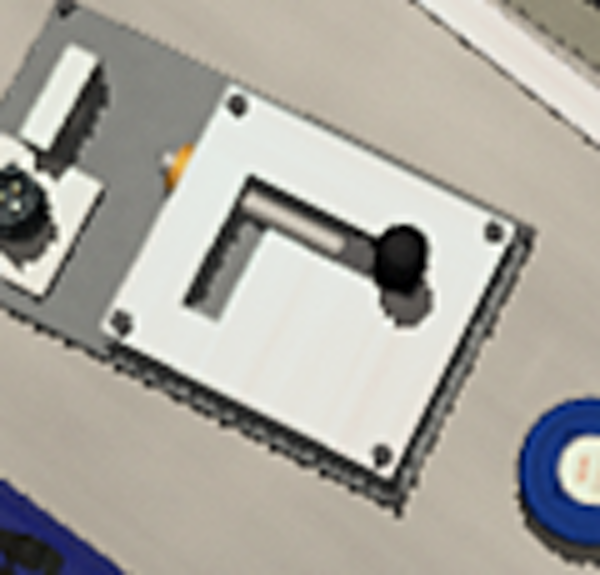

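The crop shows the L slot. Its open end is under the stud head at (403,258), the corner is near (250,190) and the short leg ends near (205,310). Both views give a frame yaw of about 70.5° and the stud at about (0.5495, 0.099), and the sizes fit. Next I check the transit path for tall objects.

Run:
```python
from h import *
Q=[]
for n in("top","scene"):
    z=np.load(n+".npz"); d=z["d"]; P=cloud(d,vision.camera_params(n))[d>0]; Q.append(P)
Q=np.vstack(Q)
xs=np.arange(-.1,1.0,.1); ys=np.arange(-.8,.5,.1)
print("rows x, cols y",ys.round(1))
for x in xs:
    print(round(x,1),[ (lambda s:int(100*np.percentile(s,99)) if len(s)>5 else None)(Q[(abs(Q[:,0]-x-.05)<.05)&(abs(Q[:,1]-y-.05)<.05),2]) for y in ys])
ex=np.array([np.cos(np.radians(70.5)),np.sin(np.radians(70.5))]);ey=np.array([-ex[1],ex[0]])
S=np.array([.5495,.0985]);C=S+.06*ex
s=r.sense();t=s["tool_pos"][:2]
for nm,g in(("pre1",S-.041*ex),("end1",C-.021*ex),("pre2",C-.045*ey),("end2",C+.04*ey-.025*ey)): print(nm,g,"shift cm",(g-t)*100)
```

```text
rows x, cols y [-0.8 -0.7 -0.6 -0.5 -0.4 -0.3 -0.2 -0.1 -0.   0.1  0.2  0.3  0.4]
-0.1 [None, None, None, None, None, None, None, None, None, None, None, None, None]
0.0 [None, None, None, None, None, None, None, 1, 1, 7, 7, None, None]
0.1 [None, None, None, None, None, 0, 19, 23, 1, 7, 7, 2, 0]
0.2 [None, None, None, None, None, 37, 33, 26, 1, 5, 7, 7, 0]
0.3 [None, None, None, 0, None, 37, 29, 0, 0, 7, 7, 7, 0]
0.4 [0, 0, None, 2, 1, 25, 25, 2, 3, 7, 7, 7, 0]
0.5 [5, 5, 5, 3, 3, 1, 0, 0, 7, 7, 4, 2, 0]
0.6 [5, 8, 12, 3, 3, 1, 1, 3, 3, 3, 3, 3, 15]
0.7 [5, 9, 9, 8, 5, 5, 17, 17, 3, 6, 0, 0, 19]
0.8 [-60, 5, 9, 9, 22, 13, 13, 15, 6, 6, 6, 15, 19]
0.9 [-78, None, 8, 9, 23, 8, 6, 4, 4, 6, 14, 21, 19]
pre1 [0.53581392 0.0598517 ] shift cm [24.43725754 66.81274705]
end1 [0.56251847 0.13526302] shift cm [27.10771242 74.35387898]
pre2 [0.61194728 0.14003718] shift cm [32.05059353 74.83129524]
end2 [0.55538879 0.16006559] shift cm [26.39474458 76.8341364 ]
```

Emit:
send_rows --commands '[[[0,0,5],[0,0,0]],[[0,0,10],[0,0,0]],[[0,0,15],[0,0,0]],[[0,0,20],[0,0,0]],[[0,0,25],[0,0,0]],[[0,0,25],[0,0,0]],[[3,3,25],[0,0,5]],[[6,6,25],[0,0,10]],[[9,9,25],[0,0,15]],[[12,12,25],[0,0,20]],[[15,16,25],[0,0,25]],[[18,20,25],[0,0,30]],[[21,24,25],[0,0,35]],[[24,28,25],[0,0,40]],[[26,32,25],[0,0,44.9]],[[26,32,25],[0,0,44.9]]]' --jaw 1

```text
time_s: 1.7
tool_pos: [0.5552, -0.2801, 0.4884]
tool_rot: [-179.9, -0.3, 71.4]
contact_force: [-0.3, -0.3, 0.1]
width: -0.0001
grasp_force: 0.0
```

Emit:
send_rows --commands '[[[0,4,0],[0,0,0]],[[0,8,0],[0,0,0]],[[0,12,0],[0,0,0]],[[0,16,0],[0,0,0]],[[0,20,0],[0,0,0]],[[-0.5,24,0],[0,0,0]],[[-1,28,0],[0,0,0]],[[-1.9,32,0],[0,0,0]],[[-1.9,34,-2],[0,0,0]],[[-1.9,34,-6],[0,0,0]],[[-1.9,34,-10],[0,0,0]],[[-1.9,34,-14],[0,0,0]],[[-1.9,34,-18],[0,0,0]],[[-1.9,34,-22],[0,0,0]],[[-1.9,34,-26],[0,0,0]],[[-1.9,34,-30],[0,0,0]],[[-1.9,34,-34],[0,0,0]],[[-1.9,34,-38],[0,0,0]],[[-1.9,34,-38],[0,0,0]],[[-1.9,34,-38],[0,0,0]]]'

```text
time_s: 3.7
tool_pos: [0.5326, 0.0511, 0.1093]
tool_rot: [-179.9, 0.0, 70.5]
contact_force: [0.3, 0.6, 0.2]
width: -0.0001
grasp_force: 0.0
```

Run:
```python
from h import *
s=r.sense(); print(s["tool_pos"],s["tool_rot"],s["contact_force"])
im,d,p=grab("scene"); im2,_,_=grab("top")
cv2.imwrite("pics/s1.png",np.hstack([cv2.resize(a[y:y+200,x:x+200,::-1],None,fx=2,fy=2,interpolation=cv2.INTER_CUBIC) for a,x,y in((im,240,120),(im2,230,180))]))
```

```text
[0.53255774 0.05107298 0.10933857] [-1.79936310e+02  1.61354087e-02  7.04808270e+01] [0.2583183  0.57354001 0.16797264]
```

View pics/s1.png

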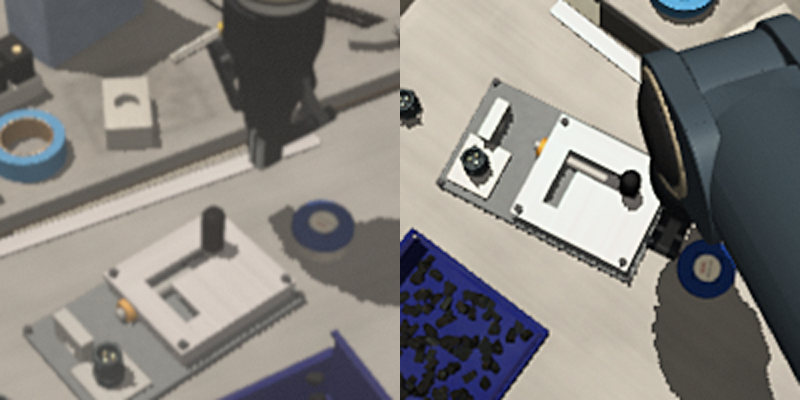

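The left half shows the shut fingers behind the stud. The right half shows the stud still at the open end, near (628,184). I now go down and push along the long leg, stopping short of the corner.

Emit:
send_rows --commands '[[[0,0,-2],[0,0,0]],[[0,0,-4],[0,0,0]],[[0,0,-5.9],[0,0,0]],[[0,0,-5.9],[0,0,0]],[[0.33,0.94,-5.9],[0,0,0]],[[0.67,1.89,-5.9],[0,0,0]],[[0.83,2.36,-5.9],[0,0,0]],[[1.0,2.83,-5.9],[0,0,0]],[[1.17,3.3,-5.9],[0,0,0]],[[1.34,3.77,-5.9],[0,0,0]],[[1.5,4.24,-5.9],[0,0,0]],[[1.67,4.71,-5.9],[0,0,0]],[[1.84,5.18,-5.9],[0,0,0]],[[2.0,5.66,-5.9],[0,0,0]],[[2.17,6.13,-5.9],[0,0,0]],[[2.34,6.6,-5.9],[0,0,0]],[[2.5,7.07,-5.9],[0,0,0]],[[2.67,7.54,-5.9],[0,0,0]],[[2.67,7.54,-5.9],[0,0,0]]]'

```text
time_s: 5.7
tool_pos: [0.5595, 0.128, 0.0503]
tool_rot: [-180.0, -0.1, 70.6]
contact_force: [-0.3, -0.2, 0.2]
width: -0.0001
grasp_force: 0.0
```

Emit:
send_rows --commands '[[[0.1,0.28,0],[0,0,0]],[[0.2,0.57,0],[0,0,0]],[[0.23,0.66,0],[0,0,0]],[[0.27,0.75,0],[0,0,0]],[[0.27,0.75,0],[0,0,0]],[[0.27,0.75,0],[0,0,0]]]'

```text
time_s: 6.3
tool_pos: [0.5617, 0.1342, 0.0502]
tool_rot: [-180.0, 0.0, 70.5]
contact_force: [-1.5, -0.1, -0.1]
width: 0.0001
grasp_force: 0.8
```

Run:
```python
from h import *
im,d,p=grab("scene"); im2,_,_=grab("top")
cv2.imwrite("pics/s2.png",np.hstack([cv2.resize(a[y:y+100,x:x+100,::-1],None,fx=4,fy=4,interpolation=cv2.INTER_CUBIC) for a,x,y in((im,290,200),(im2,270,220))]))
```

```text
(no output)
```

View pics/s2.png

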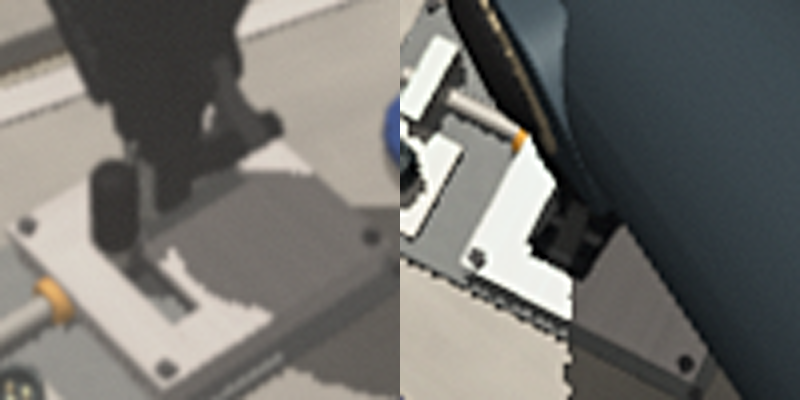

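The bolt has come out and entered the lug, and the stud at (115,205) in the left half is near the corner. I press on gently until the stop shows up in the force.

Emit:
send_rows --commands '[[[0.05,0.14,0],[0,0,0]],[[0.1,0.28,0],[0,0,0]],[[0.1,0.28,0],[0,0,0]],[[0.1,0.28,0],[0,0,0]]]'

```text
time_s: 6.8
tool_pos: [0.5621, 0.1347, 0.0502]
tool_rot: [-179.9, 0.3, 70.4]
contact_force: [-5.2, -5.2, 4.4]
width: 0.0001
grasp_force: 3.4
```

Emit:
send_rows --commands '[[[0.1,0.28,0],[0,0,0]],[[0.1,0.28,0],[0,0,0]],[[0.1,0.28,0],[0,0,0]]]'

```text
time_s: 7.1
tool_pos: [0.5624, 0.1351, 0.0502]
tool_rot: [-179.9, 0.5, 70.4]
contact_force: [-6.4, -9.6, 8.3]
width: 0.0005
grasp_force: 5.8
```

The stop is reached: 13 N with hardly any motion. For the second leg I turn the tool 90° and push with the same finger side faces. First I check joint room and the heights at the approach spot.

Run:
```python
from h import *
print(np.round(r.sense()["joint_pos"],1))
Q=[]
for n in("top","scene"):
    z=np.load(n+".npz"); d=z["d"]; Q.append(cloud(d,vision.camera_params(n))[d>0])
Q=np.vstack(Q)
ex=np.array([.3338,.9426]);ey=np.array([-ex[1],ex[0]]);C=np.array([.5694,.1549])
q=(Q[:,:2]-C)@np.c_[ex,ey]*1000
for y in range(-110,1,10): print(y,[int(1000*Q[(abs(q[:,0]-x)<8)&(abs(q[:,1]-y)<6),2].max()) for x in(-30,-15,0,15,30,60)])
```

```text
[ 1.00e-01  3.34e+01 -2.39e+01  1.09e+02  1.99e+01  4.21e+01 -5.50e+01]
-110 [8, 7, 7, 7, 7, 4]
-100 [9, 6, 5, 5, 4, 4]
-90 [4, 6, 5, 4, 4, 4]
-80 [3, 5, 5, 4, 4, 5]
-70 [3, 4, 4, 4, 4, 4]
-60 [5, 6, 4, 3, 5, 4]
-50 [5, 4, 4, 3, 7, 8]
-40 [31, 32, 31, 33, 33, 12]
-30 [32, 34, 32, 34, 35, 12]
-20 [32, 32, 32, 31, 33, 13]
-10 [32, 32, 32, 32, 33, 11]
0 [28, 29, 31, 34, 32, 11]
```

Emit:
send_rows --commands '[[[-0.4,-1.2,0],[0,0,0]],[[-1,-2.8,0],[0,0,0]],[[-1,-2.8,2],[0,0,0]],[[-1,-2.8,5],[0,0,0]],[[-1,-2.8,8],[0,0,0]],[[-1,-2.8,8],[0,0,8]],[[-0.5,-2.5,8],[0,0,16]],[[0,-2,8],[0,0,24]],[[0.5,-1.7,8],[0,0,32]],[[1,-1.4,8],[0,0,40]],[[1.5,-1.1,8],[0,0,48]],[[2,-0.9,8],[0,0,56]],[[2.6,-0.6,8],[0,0,64]],[[3.2,-0.4,8],[0,0,72]],[[4,-0.2,8],[0,0,80]],[[4.6,0,8],[0,0,88]],[[4.8,0,8],[0,0,90]],[[4.8,0,8],[0,0,90]],[[4.8,0,8],[0,0,90]]]'

```text
time_s: 9.0
tool_pos: [0.6121, 0.1395, 0.1303]
tool_rot: [180.0, 0.0, 160.4]
contact_force: [-0.2, 0.2, -0.8]
width: 0.0004
grasp_force: 0.0
```

Run:
```python
from h import *
s=r.sense(); print(s["time_s"],np.round(s["joint_pos"],1))
im,d,p=grab("scene")
P=cloud(d,p); g=cv2.cvtColor(im,cv2.COLOR_RGB2GRAY)
ex=np.array([.3338,.9426]);ey=np.array([-ex[1],ex[0]]);C=np.array([.5694,.1549])
m=(np.linalg.norm(P[...,:2]-C,axis=-1)<.02)&(P[...,2]>.045)&(P[...,2]<.08)&(d>0)
H=P[m];t=H[H[:,2]>.071]; print("stud",m.sum(),len(t),t.mean(0),H[:,2].max(),cv2.minEnclosingCircle((t[:,:2]*1000).astype(np.float32)))
cv2.imwrite("pics/s3.png",cv2.resize(im[170:320,240:440,::-1],None,fx=3,fy=3,interpolation=cv2.INTER_CUBIC))
```

```text
9.0 [ 15.9  37.  -47.2  98.7  31.2  58.3  27.9]
stud 224 86 [0.56963329 0.15421324 0.07438412] 0.07838994677370267 ((570.4292602539062, 153.65782165527344), 9.239089965820312)
```

View pics/s3.png

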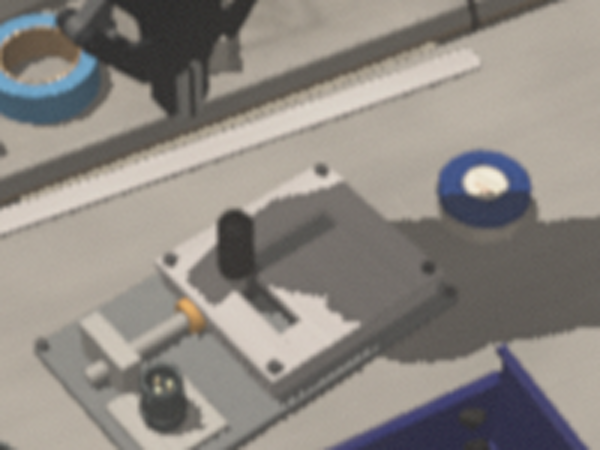

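The stud is at the corner at (235,243), measured at (0.5696, 0.1542) at its original height, and the bolt end shows past the lug at (97,373). I descend on the -y side and push along the short leg.

Emit:
send_rows --commands '[[[0,0,-3],[0,0,0]],[[0,0,-6],[0,0,0]],[[0,0,-8],[0,0,0]],[[0,0,-8],[0,0,0]],[[-0.94,0.33,-8],[0,0,0]],[[-1.89,0.67,-8],[0,0,0]],[[-2.36,0.83,-8],[0,0,0]],[[-2.83,1.0,-8],[0,0,0]],[[-3.3,1.17,-8],[0,0,0]],[[-3.77,1.34,-8],[0,0,0]],[[-4.24,1.5,-8],[0,0,0]],[[-4.71,1.67,-8],[0,0,0]],[[-5.18,1.84,-8],[0,0,0]],[[-5.66,2.0,-8],[0,0,0]],[[-5.66,2.0,-8],[0,0,0]]]'

```text
time_s: 10.55
tool_pos: [0.5543, 0.1601, 0.0502]
tool_rot: [-180.0, -0.1, 160.6]
contact_force: [-0.5, 0.0, 0.8]
width: -0.0001
grasp_force: 0.0
```

Emit:
send_rows --commands '[[[-0.19,0.07,0],[0,0,0]],[[-0.38,0.13,0],[0,0,0]],[[-0.57,0.2,0],[0,0,0]],[[-0.57,0.2,0],[0,0,0]],[[-0.57,0.2,0],[0,0,0]]]'

```text
time_s: 11.05
tool_pos: [0.5525, 0.1605, 0.0504]
tool_rot: [179.9, 0.2, 160.4]
contact_force: [6.6, -2.3, -3.5]
width: -0.0001
grasp_force: 3.6
```

Emit:
send_rows --commands '[[[-0.1,0.03,-0.2],[0,0,0]],[[-0.2,0.07,-0.3],[0,0,0]],[[-0.2,0.07,-0.3],[0,0,0]]]'

```text
time_s: 11.35
tool_pos: [0.5525, 0.1608, 0.0489]
tool_rot: [179.9, 0.5, 160.4]
contact_force: [8.9, -3.4, 5.2]
width: -0.0001
grasp_force: 4.7
```

The force rises with no motion, so this is the end stop. I back off and rise clear.

Emit:
send_rows --commands '[[[1,-0.35,0],[0,0,0]],[[2.5,-0.9,0],[0,0,0]],[[4,-1.4,0.3],[0,0,0]],[[4,-1.4,4],[0,0,0]],[[4,-1.4,8],[0,0,0]],[[4,-1.4,12],[0,0,0]],[[4,-2,16],[0,0,0]],[[4,-5,19],[0,0,0]],[[4,-9,20],[0,0,0]],[[4,-13,20],[0,0,0]],[[4,-16,20],[0,0,0]],[[4,-16,20],[0,0,0]]]'

```text
time_s: 12.55
tool_pos: [0.5873, -0.0037, 0.2459]
tool_rot: [-179.8, -0.2, 160.0]
contact_force: [0.1, 0.7, 0.3]
width: -0.0002
grasp_force: 0.0
```

Run:
```python
from h import *
ex=np.array([.3338,.9426]);ey=np.array([-ex[1],ex[0]]);C=np.array([.5696,.1542])
s=r.sense(); print(s["time_s"],s["tool_pos"],s["contact_force"])
im,d,p=grab("scene"); P=cloud(d,p)
m=(np.linalg.norm(P[...,:2]-C-.04*ey,axis=-1)<.02)&(P[...,2]>.045)&(P[...,2]<.08)&(d>0)
H=P[m];t=H[H[:,2]>.071]; q=(t[:,:2].mean(0)-C)*1000
print("stud",len(t),t.mean(0),H[:,2].max(),"from corner ex,ey mm",q@ex,q@ey)
cv2.imwrite("pics/s4.png",cv2.resize(im[170:350,210:440,::-1],None,fx=3,fy=3,interpolation=cv2.INTER_CUBIC))
```

```text
12.55 [ 0.58733236 -0.0036757   0.24588788] [0.08580278 0.67001107 0.26432275]
stud 90 [0.53228081 0.16771473 0.07465983] 0.07852571229686864 from corner ex,ey mm 0.28183353319426335 39.68828763112732
```

View pics/s4.png

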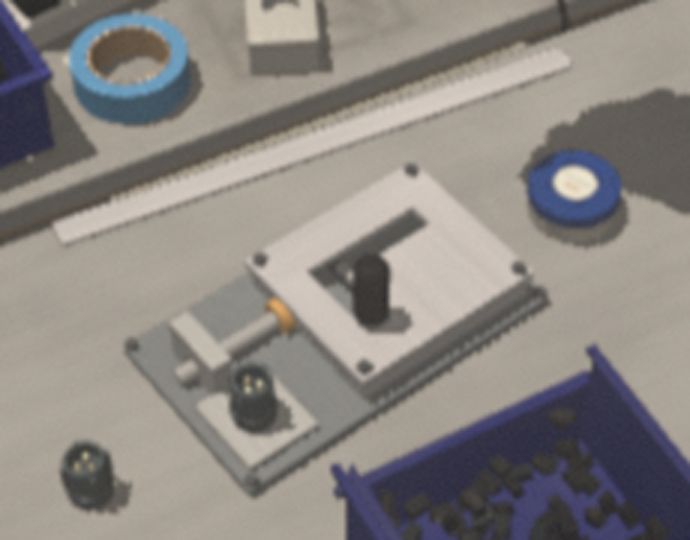

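The stud is at the end of the short leg at (370,290), 39.7 mm from the corner and still seated. The bolt is through the lug at (185,372), and the loose parts are where they were.

```bash
python3 -c "
from h import *
print(ticket.sign_off())"
```

```text
the job is handed in; nothing more can be done
None
```

The nest carrier is locked: the bolt is through the lug and the stud is at the end of the short leg (39.7 mm measured of 40), still seated. The loose parts are in place and the job was handed in at about 12.6 s.

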